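Clip the cold-store fob back onto the key station

ROBOT

A 7-joint arm with a two-finger parallel gripper is mounted at the origin on the work surface. World frame = base frame: x ahead of the robot, y to its left, z up, the work surface at z = 0. Lengths are in m, angles in rad, forces in N, time in s.
With the tool pointing down it reaches from about 0.4 to 0.9 m from the base axis. Payload 5.6 kg.
Tool frame: the origin (TCP) lies midway between the tips of the shut fingers; the grasp point (between the pads) lies 19 mm behind it; z points along the fingers, y is the line along which they close (so a half turn about z gives the same grasp; the last joint's range is limited). The gripper opens to 92 mm and grips with 3 to 60 N. Pads are 20 mm wide; open, the fingers measure 128 mm over their backs; the gripper's body (75 mm by 189 mm) begins 69 mm behind the grasp point.
Start: joints at [-1.204, 0.468, -0.012, 1.603, 0.006, 1.071, -0.056], TCP at [0.259, 0.596, 0.215] pointing down, gripper open.
Joint ranges: [-2.53, 2.53], [-0.31, 2.02], [-1.57, 1.55], [0.28, 2.44], [-1.29, 4.43], [0.15, 1.84], [-2.92, 2.92]. Speed limits (rad/s): [2.57, 2.57, 3.14, 3.14, 3.14, 3.14, 3.14].

INTERFACE

Orientations are given as [roll, pitch, yaw] about the fixed x, y, z axes, in that order (R = Rz(yaw) Ry(pitch) Rx(roll)).
In Python, from rig import env gives the robot as it stands.
- The arm moves only by the tool carry_out, never from a script. Its arguments are lists of equal length, an entry for each row: "xyz": the shift along the tool's x, y, z in cm, a list of three; "spin": the turn about the tool's z in degrees; "gripper": the finger opening in cm, from 0 to 9.19. In form: {"xyz": [[dx, dy, dz], ...], "spin": [spin, ...], "gripper": [gripper, ...]}. A call has 1 to 5 rows; each row shifts and turns the commanded pose from where the row before left it, along the tool's axes as they then stand; what a row does not reach is not made up. A row lasts 1/10 s, in which the tool goes at most 50 mm and 8.59 degrees, less where a joint would pass 70% of its speed; a pose out of reach is approached as far as the arm can. A call with a gripper value outside its range is refused whole. The fingers move at their own pace and stop on an object; "squeeze" is the grip in N (left out, the last holds). Time passes only in rows, so rows that do not move let the fingers close. It gives the time, the measured TCP pose, the force, the opening and the grip force at its end, in the units of the state.
- env.state(): the state, without advancing time (a new reading comes with each control period).
- env.snapshot(name): name is "side" or "top"; returns a dict with "frame" (400x640x3 uint8, blue, green, red), "K" (3x3 intrinsics, pixels), "R" (3x3) and "t" (3): a world point X has camera coordinates R X + t. Camera axes: x right, y down, z forward; pixel columns grow to the right and rows downward; lengths in m; the calibration is good to about 2 mm. A picture is of the moment at which its call begins. There is no depth.
- env.close_job(): hands the job in; it is judged then, once.
Trained networks look in the newest picture that a camera, given by its name, has taken for a name from the list of things; names that differ only in an ending like _2 or _b are one class to them, and where a whole thing is asked for, a point or a joint stands for the part that bears it (a point fixed in the world has none). Each returns a list of dicts, best first, with "conf" (0 to 1); they miss things now and then, are a little off and sometimes report something else, mostly with a low value. They report only what shows in the picture. A call takes as long as a camera call. They do not tell look-alikes from the thing itself.
- env.search_frame(camera, name): "location" ([x, y, z] in m, in the coordinates of the camera as it stood for that picture, good to about 4 mm: the middle of the surface that is visible of it).
The state is a dict: "clock": time; "joint_pos": joint angles; "dq": joint speeds; "effort": joint torques, N m; "ee_pos": TCP position; "tool_rot": TCP orientation; "wrist_force": force on the tool from outside, world axes, zero at the start; "wrist_torque": the same for the moment, N m; "gripper_width": finger opening in m; "finger_force": force on a finger pad.
Only numpy, scipy, OpenCV 4.12 (cv2) and the standard library are available. Lean on these libraries where they do the work, as an engineer would, in place of code of your own. Each camera call takes 0.05 s, during which the arm holds its last target. There are 200 camera calls.

TASK

Put the cold-store fob back on its key station: pick up the fob that has the sprung-gate snap hook (not the one on the plain ring), press its gate against the upright bar of the steel eye until the bar is inside and the gate has snapped shut behind it, then pull the hook back until the eye's runner comes up against its stop and keep pulling steadily with about 10 N for half a second to prove that it is caught. Leave it clipped, lying flat on the station's base plate with the gate shut. Work gently, never bearing on the eye with more than 20 N, and leave everything else where it is.

Things in the scene. Friction and masses are not known exactly. Their poses are not given: they have to be found in the camera images.
- hook: Loose steel snap hook (flat D of 8 mm rod, 44 mm in x, 80 mm in y) with a black fob on its spine; about 0.12 kg. Origin on the underside, x from fob to gate side, z up. Rods 0-8 mm high. Centrelines, mm: spine x = -16; end arms y = +36, -36; gate side x = +20: a fixed nose comes from the y = +36 arm and ends at y = +14; the sprung gate (hinge y = -28, tip y = +13) closes the rest.
- fob (a point): Centre of the hook's fob, the grip: 40 mm long in the hook's x, 22 mm wide in y, 22 mm high. It lies at x = -38 mm, y = 0, 11 mm above the underside. Axes as the hook's.
- bay (a point): Where the bar belongs at the end, in the bay behind the nose: hook x = +4, y = +24 mm, at rod height. Press the bar in on the gate at y = +5 until it is deep, x = 0 (gate at 0.7 rad; the hard spine stops it at x = -8); the gate still leans on it. Then slide the bar in hook +y: past y = +16 the gate springs shut behind it, the arm stops it at +28. Pulled back, it stops on the nose at x = +12.
- gate (a joint): Angle of the hook's sprung gate, which swings inward only (towards the spine): 0 shut, stop at 1.05 rad. Spring torque 0.06 N m shut to 0.18 N m fully in, so about 2 to 6 N at the bar.
- eye_mid (a point): Point on the axis of the eye's upright bar, 20 mm above the table. Its x points along the eye's runner to the housing, z up. The eye is a steel rod 8 mm thick: an upright bar from just over the base plate to 48 mm above the table, then level in +x into the housing. The runner slides up to 34 mm along x (friction 1.5 N) between hard stops, left anywhere: it gives, then stops dead. Firm sideways.
- eye_top (a point): Top of the eye's upright bar, on its axis, 48 mm above the table. The bar stands over the fixed key station's grey base plate, whose top is 6 mm above the table, 130 mm wide in the eye's y, reaching at least 115 mm in front (-x) of the bar. Behind it (+x), at least 45 mm from the bar, is a grey housing 130 mm wide and 54 mm high.
- ringfob: The other fob: same black fob (-58 to -18 mm in x, 22 x 22 mm), but on a plain closed round steel ring, 60 mm across, centred at x = +6 mm, with no gate. Origin on the underside. Not to be used; leave it.
- jar: Specimen jar with a white lid, 56 mm across, 75 mm high, bystander. Origin at the centre of the underside.
- rack: White tube rack with capped tubes, 60 x 135 mm, 78 mm high, bystander. Origin at the centre of the underside.
- tray: Open white plastic tray, 130 x 200 mm, 30 mm high, bystander. Origin at the centre of the underside.
- marker: Grey marker pen with a black cap, lying down, 135 mm long along x, 16 mm thick, bystander. Origin under its middle.
- mouse: Black computer mouse, 105 x 62 mm, 22 mm high, bystander. Origin at the centre of the underside.
There are look-alikes about, which are no part of the job. Leave any orange or red look-alike of the hook alone.

How it is judged:
On the way:
1. with the bar inside the hook and the gate shut, the hook is tugged back so that it pulls on the bar with more than 6 N for 0.2 s (x of eye_mid in the frame of hook between -0.012 and 0.0165 m and y of eye_mid in the frame of hook between -0.03 and 0.034 m and value of joint gate below 0.12 rad and x of eye_mid in the frame of hook above 0.006 m and contact force between hook and eye above 6 N), for 0.2 s.
At the end, for the whole second after the job is handed in: the eye's bar is inside the hook, the gate is shut behind it (within 0.12 rad), and the hook lies flat (within 0.12 rad) and still on the station's base plate, its underside less than 12 mm above the table, released (x of eye_mid in the frame of hook between -0.012 and 0.0165 m and y of eye_mid in the frame of hook between -0.03 and 0.034 m and value of joint gate below 0.12 rad and angle between hook's own z axis and vertical below 0.12 rad and height (world z) of hook below 0.012 m and linear speed of hook below 0.02 m/s); the robot touches nothing.
It fails at once if the hook bears on the eye with more than 20 N (contact force between hook and eye above 20 N).
It fails at once if the robot bears on the eye with more than 20 N (contact force between any of the fingers, the arm and eye above 20 N).
It fails at once if a bystander (ring fob, jar, tube rack, tray, marker pen or mouse) is pushed more than 25 mm from its place (distance of any of ringfob, jar, rack, tray, marker, mouse from where it was at the start of the episode above 0.025 m).
It fails at once if the jar or the tube rack is tipped over (angle between any of jar, rack's own z axis and vertical above 0.5 rad).
It also fails if it takes over 67 s, if anything falls off the work surface, if the arm or the gripper's body presses on something with over 40 N, if the wrist force passes 120 N, or if a joint passes its speed limit or range.

## Working session

There is one attempt and no reset: what is moved stays moved. The work goes in short steps, Python scripts to look and compute and a tool call to move; the robot and the scene stay as the last step left them, time stands still between calls to the robot, and variables do not carry over. Pictures are saved under pics/ and viewed, at most 10 in all, crops included, and the job is handed in when it is done.

Besides the shell and the picture viewer there is one more tool, called by a JSON object that holds its "method" and its "body", one argument or row to a line. carry_out: Moves the arm, as the interface text tells. Its arguments: {"type":"object","properties":{"xyz":{"type":"array","items":{"type":"array","items":{"type":"number"}}},"spin":{"type":"array","items":{"type":"number"}},"gripper":{"type":"array","items":{"type":"number"}},"squeeze":{"type":"number"}},"required":["xyz","spin","gripper"]}

```bash
mkdir -p pics && cat > h.py <<'E'
from rig import env
import numpy as np, cv2
def snap(c):
    s=env.snapshot(c); return s
def w(s,p): return np.array(s["R"]).T@(np.array(p)-np.array(s["t"]))
def px2w(s,u,v,z):
    R=np.array(s["R"]);K=np.array(s["K"]);t=np.array(s["t"])
    d=R.T@np.linalg.solve(K,[u,v,1]);c=-R.T@t
    return c+d*(z-c[2])/d[2]
def proj(s,X):
    q=np.array(s["K"])@(np.array(s["R"])@np.array(X)+np.array(s["t"]));return q[:2]/q[2]
E
python3 - <<'E'
from h import *
np.set_printoptions(precision=4,suppress=True)
for c in("top","side"):
    s=snap(c);cv2.imwrite(f"pics/{c}0.png",s["frame"])
    for n in("hook","fob","eye_mid","eye_top","ringfob","gate"):
        for d in env.search_frame(c,n)[:4]:
            X=w(s,d["location"]);print(c,n,round(d["conf"],2),X,proj(s,X).round())
st=env.state();print(st)
E
```

```text
top hook 0.83 [ 0.5156 -0.2739  0.0073] [405. 213.]
top hook 0.59 [ 0.426  -0.1898  0.0085] [379. 242.]
top hook 0.51 [ 0.5966 -0.132   0.0122] [360. 188.]
top fob 0.75 [ 0.6024 -0.1275  0.009 ] [358. 187.]
top fob 0.67 [ 0.422  -0.1883  0.0092] [378. 243.]
top fob 0.6 [ 0.512  -0.2676  0.0053] [403. 215.]
top eye_top 0.49 [0.6588 0.1052 0.0445] [284. 168.]
top eye_top 0.47 [ 0.2843 -0.4019  0.0246] [450. 288.]
top ringfob 0.5 [ 0.6573 -0.2328  0.0054] [391. 169.]
side hook 0.93 [ 0.5112 -0.2756  0.0119] [309. 305.]
side hook 0.92 [ 0.4222 -0.191   0.0108] [271. 276.]
side hook 0.87 [ 0.5998 -0.1302  0.0089] [339. 252.]
side hook 0.39 [ 0.7348 -0.3476  0.0189] [410. 326.]
side fob 0.78 [ 0.4248 -0.1939  0.0098] [272. 277.]
side fob 0.64 [ 0.5127 -0.2775  0.0062] [309. 307.]
side fob 0.54 [ 0.5973 -0.132   0.0097] [339. 253.]
side eye_mid 0.46 [0.6535 0.1036 0.0447] [350. 179.]
side eye_top 0.46 [ 0.5141 -0.279   0.0087] [310. 307.]
side ringfob 0.85 [ 0.6463 -0.2361  0.014 ] [363. 286.]
side gate 0.54 [ 0.4007 -0.1479  0.0056] [263. 263.]
side gate 0.52 [ 0.5498 -0.2618  0.008 ] [324. 299.]
side gate 0.44 [ 0.5616 -0.1561  0.0052] [326. 262.]
{'clock': 0.7, 'joint_pos': array([-1.204 ,  0.4675, -0.0116,  1.6027,  0.006 ,  1.0714, -0.0563]), 'dq': array([-0.0008,  0.0001,  0.0001,  0.0004, -0.0001, -0.0003, -0.0007]), 'effort': array([ -0.0008, -52.0271,  -0.0128, -24.4016,  -0.0567,   0.0112,
        -0.    ]), 'ee_pos': array([0.259 , 0.5962, 0.2146]), 'tool_rot': array([3.1415, 0.    , 2.7317]), 'wrist_force': array([-0.017 ,  0.3449, -0.0075]), 'wrist_torque': array([ 0.0304,  0.0011, -0.0177]), 'finger_force': 0.0, 'gripper_width': 0.0914748797558302}
```

View pics/top0.png

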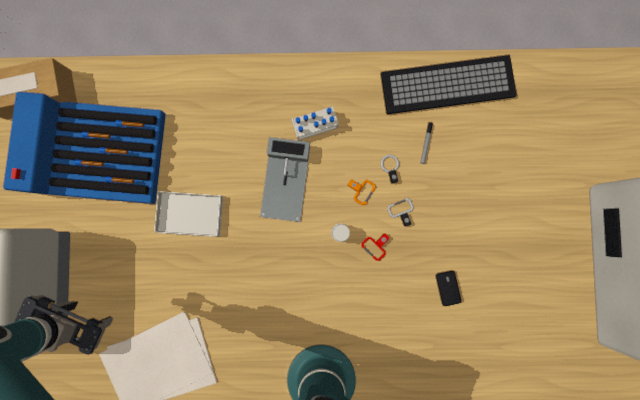

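View pics/side0.png

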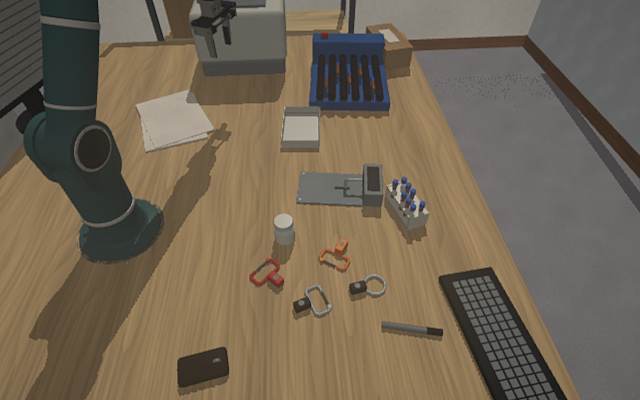

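Steel hook: top view (400,208), fob (406,220); side view (318,300). The orange (360,190) and red (377,245) look-alikes are to be avoided. The station's plate is around (285,190), the eye bar near (285,183) and the housing near (288,148). The jar is at (341,233). I'll enlarge these.

```bash
python3 - <<'E'
from h import *
a=cv2.imread("pics/top0.png");b=cv2.imread("pics/side0.png")
def t(im,u,v,k=8):
    w_,h_=400//k,int(300/k);return cv2.resize(im[v-h_//2:v-h_//2+h_,u-w_//2:u-w_//2+w_],(400,300),interpolation=cv2.INTER_CUBIC)
# tile origins
cv2.imwrite("pics/z.png",np.vstack([np.hstack([t(a,400,212),t(b,315,300)]),np.hstack([t(a,286,172),t(b,350,188)])]))
E
```

```text
(no output)
```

View pics/z.png

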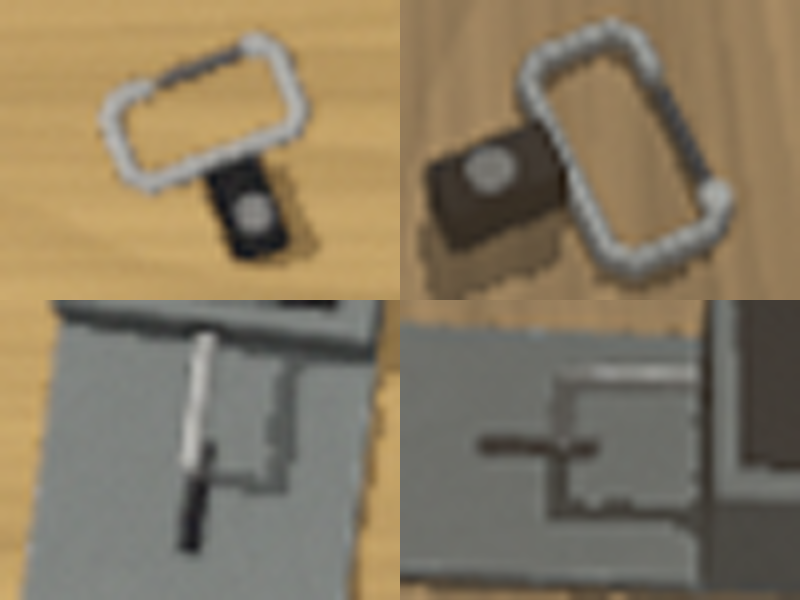

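Top zoom: gate side runs (120,95)–(275,45), with the longer light nose at the left (hook +y = image left). The fob points down to (262,252). The eye's upright is at tile (190,465), with a dark travel slot in front of it. Next I'll fit the poses in code.

```bash
cat >> h.py <<'E'
from scipy.optimize import minimize
def mdl(p,z0):
    x,y,a=p;c,s_=np.cos(a),np.sin(a);R=np.array([[c,-s_],[s_,c]])
    return lambda P:np.c_[(np.array(P)[:,:2]@R.T)+[x,y],np.array(P)[:,2]+z0]
def render(s,p,z0,k=4,o=(0,0),wh=(60,60)):
    im=np.zeros((wh[1]*k,wh[0]*k),np.uint8);f=mdl(p,z0)
    q=lambda P:((np.array([proj(s,X) for X in f(P)])-o+.5)*k*16).astype(np.int32)
    c=10
    D=[(-16,-36+c),(-16,36-c),(-16+c-3,36),(20-c+3,36),(20,36-c),(20,-36+c),(20-c+3,-36),(-16+c-3,-36)]
    D=np.array([(a*1e-3,b*1e-3,.004) for a,b in D])
    sc=np.linalg.norm(proj(s,f(D)[0])-proj(s,f(D)[1]))/.052
    cv2.polylines(im,[q(D)],True,255,max(1,int(round(.008*sc*k))),shift=4)
    F=np.array([(a,b,z) for a in(-.058,-.018) for b in(-.011,.011) for z in(0,.022)])
    cv2.fillConvexPoly(im,cv2.convexHull(q(F)),255,shift=4)
    return cv2.GaussianBlur(im,(0,0),k*.6)/255.
def fit(ss,p0,z0,thr):
    T=[]
    for s,th in zip(ss,thr):
        ct=proj(s,[p0[0],p0[1],z0]);o=np.round(ct-30).astype(int)
        cr=s["frame"][o[1]:o[1]+60,o[0]:o[0]+60]
        hs=cv2.cvtColor(cr,cv2.COLOR_BGR2HSV)
        m=((hs[...,1]<th)*255).astype(np.uint8)
        T.append((s,o,cv2.GaussianBlur(cv2.resize(m,(240,240)),(0,0),2)/255.))
    def cost(p): return sum(np.minimum(1,np.abs(render(s,p,z0,o=o)-m))[
        30:210,30:210].mean() for s,o,m in T)
    b=minimize(cost,p0,method="Nelder-Mead",options=dict(initial_simplex=np.array(p0)+np.array([[0,0,0],[.01,0,0],[0,.01,0],[0,0,.15]])))
    return b.x,b.fun,[np.hstack([m,render(s,b.x,z0,o=o)]) for s,o,m in T]
E
python3 - <<'E'
from h import *
np.set_printoptions(precision=4,suppress=True)
st,ss=snap("top"),snap("side")
T=lambda x,y:(375+x/8-.5+.06,194+y/8.108-.5)
for n,(x,y) in dict(gs=(195,70),sp=(222,158),fend=(262,252)).items(): print(n,px2w(st,*T(x,y),.022 if n=="fend" else .006))
p0=[.53,-.262,.27]
for S,t in(([st,ss],[90,75]),([st],[90]),([ss],[75])):
    x,f,ims=fit(S,p0,0,t);print(x,f)
    if len(S)==2: cv2.imwrite("pics/fit.png",np.vstack(ims)*255)
# plate
U=lambda x,y:(261+x/8-.5,154+(y-300)/8.108-.5)
L=[px2w(st,*U(*q),.006) for q in((62,320),(25,590))];Rr=[px2w(st,*U(*q),.006) for q in((378,340),(350,580))]
for l in(L,Rr): d=l[0]-l[1];print(l,"yaw",np.arctan2(d[1],d[0]))
for n,q,z in(("rod0",(205,338),.052),("rodtip",(190,468),.052),("slotb",(190,550),.006),("slotm",(205,450),.006)): print(n,px2w(st,*U(*q),z))
V=lambda x,y:(325+(x-400)/8-.5,170+(y-300)/8.108-.5)
for n,q,z in(("rodtip",(556,372),.048),("rod0",(700,372),.048),("slot0",(478,445),.006),("slot1",(600,447),.006),("barbase",(563,440),.006)): print(n,px2w(ss,*V(*q),z))
E
```

```text
gs [ 0.5518 -0.2568  0.006 ]
sp [ 0.5171 -0.2667  0.006 ]
fend [ 0.4801 -0.2777  0.022 ]
[ 0.5317 -0.2594  0.3499] 0.13262236746550474
[ 0.5331 -0.2605  0.3671] 0.033783345436940206
[ 0.5311 -0.2589  0.3575] 0.0892159283466473
[array([0.7054, 0.1596, 0.006 ]), array([0.5977, 0.1747, 0.006 ])] yaw -0.13990083205010034
[array([0.6958, 0.0323, 0.006 ]), array([0.6002, 0.0444, 0.006 ])] yaw -0.12590405305603164
rod0 [0.6888 0.0982 0.052 ]
rodtip [0.6389 0.1043 0.052 ]
slotb [0.6129 0.1085 0.006 ]
slotm [0.6526 0.1022 0.006 ]
rodtip [0.6368 0.1039 0.048 ]
rod0 [0.6897 0.0999 0.048 ]
slot0 [0.6095 0.1097 0.006 ]
slot1 [0.6555 0.1053 0.006 ]
barbase [0.6419 0.11   0.006 ][ WARN:0@3.987] global loadsave.cpp:1063 imwrite_ Unsupported depth image for selected encoder is fallbacked to CV_8U.
```

View pics/fit.png

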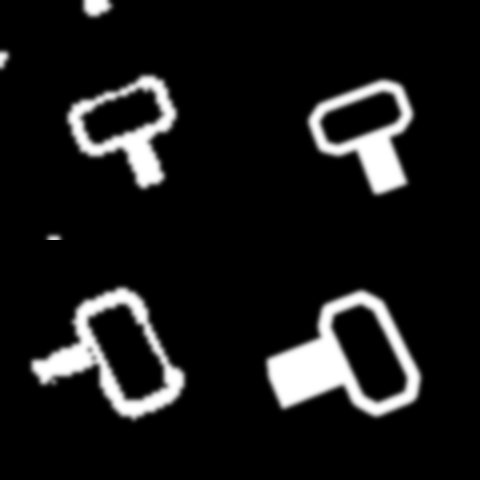

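The fit gives the hook at about (0.532, −0.260) with yaw 0.355, and the overlays agree. The eye bar is at about (0.642, 0.104) with yaw −0.13. Next comes a planner helper.

```bash
cat > plan.py <<'E'
from h import *
import sys
# usage: plan.py x y z yaw nrows ; prints rows (cm) and spin (deg) from the measured pose
def plan(tx,ty,tz,yaw,n):
    s=env.state();p=np.array(s["ee_pos"]);a=s["tool_rot"][2]
    d=(yaw-a+np.pi)%(2*np.pi)-np.pi; xyz=[];sp=round(-np.degrees(d)/n,1)
    D=np.array([tx,ty,tz])-p
    for i in range(n):
        c,sn=np.cos(a),np.sin(a);v=D/n
        xyz.append([round(100*q,2) for q in(v[0]*c+v[1]*sn, v[0]*sn-v[1]*c, -v[2])])
        a-=np.radians(sp)
    print(xyz,"spin",sp, "pos",p.round(4),"yaw",round(s["tool_rot"][2],4),"t",s["clock"])
if __name__=="__main__":
    f=list(map(float,sys.argv[1:6]));plan(*f[:4],int(f[4]))
E
python3 plan.py .496 -.273 .16 .355 20
```

```text
[[np.float64(-2.82), np.float64(-3.51), np.float64(0.27)], [np.float64(-3.21), np.float64(-3.16), np.float64(0.27)], [np.float64(-3.57), np.float64(-2.75), np.float64(0.27)], [np.float64(-3.87), np.float64(-2.31), np.float64(0.27)], [np.float64(-4.11), np.float64(-1.84), np.float64(0.27)], [np.float64(-4.3), np.float64(-1.34), np.float64(0.27)], [np.float64(-4.43), np.float64(-0.82), np.float64(0.27)], [np.float64(-4.5), np.float64(-0.29), np.float64(0.27)], [np.float64(-4.5), np.float64(0.25), np.float64(0.27)], [np.float64(-4.44), np.float64(0.78), np.float64(0.27)], [np.float64(-4.31), np.float64(1.3), np.float64(0.27)], [np.float64(-4.13), np.float64(1.8), np.float64(0.27)], [np.float64(-3.89), np.float64(2.27), np.float64(0.27)], [np.float64(-3.59), np.float64(2.72), np.float64(0.27)], [np.float64(-3.24), np.float64(3.13), np.float64(0.27)], [np.float64(-2.85), np.float64(3.49), np.float64(0.27)], [np.float64(-2.42), np.float64(3.8), np.float64(0.27)], [np.float64(-1.95), np.float64(4.06), np.float64(0.27)], [np.float64(-1.46), np.float64(4.26), np.float64(0.27)], [np.float64(-0.94), np.float64(4.41), np.float64(0.27)]] spin 6.8 pos [0.259  0.5962 0.2146] yaw 2.7318 t 0.8
```

{"method": "carry_out", "body": {
  "xyz": [
    [-2.8,-3.5,0.2],
    [-3.2,-3.2,0.2],
    [-3.6,-2.8,0.2],
    [-3.9,-2.3,0.2],
    [-4.1,-1.8,0.2]
  ],
  "spin": [6.8,6.8,6.8,6.8,6.8],
  "gripper": [6,6,6,6,6]
}}

```text
clock: 1.3
ee_pos: [0.3186, 0.3766, 0.2047]
tool_rot: [3.141, -0.0, 2.134]
wrist_force: [1.0, 0.1, 1.0]
gripper_width: 0.0603
finger_force: 0.0
```

{"method": "carry_out", "body": {
  "xyz": [
    [-4.3,-1.3,0.2],
    [-4.4,-0.8,0.2],
    [-4.5,-0.3,0.2],
    [-4.5,0.2,0.2],
    [-4.4,0.8,0.2]
  ],
  "spin": [6.8,6.8,6.8,6.8,6.8],
  "gripper": [6,6,6,6,6]
}}

```text
clock: 1.8
ee_pos: [0.3778, 0.1602, 0.1949]
tool_rot: [3.141, -0.001, 1.54]
wrist_force: [1.1, -0.1, 0.7]
gripper_width: 0.0599
finger_force: 0.0
```

{"method": "carry_out", "body": {
  "xyz": [
    [-4.3,1.3,0.2],
    [-4.1,1.8,0.2],
    [-3.9,2.3,0.2],
    [-3.6,2.7,0.2],
    [-3.2,3.1,0.2]
  ],
  "spin": [6.8,6.8,6.8,6.8,6.8],
  "gripper": [6,6,6,6,6]
}}

```text
clock: 2.3
ee_pos: [0.4373, -0.0565, 0.185]
tool_rot: [3.141, -0.001, 0.947]
wrist_force: [1.2, 0.7, -0.4]
gripper_width: 0.0601
finger_force: 0.0
```

{"method": "carry_out", "body": {
  "xyz": [
    [-2.8,3.5,0.2],
    [-2.4,3.8,0.2],
    [-2.0,4.1,0.2],
    [-1.5,4.3,0.2],
    [-0.9,4.4,0.2]
  ],
  "spin": [6.8,6.8,6.8,6.8,6.8],
  "gripper": [6,6,6,6,6]
}}

```text
clock: 2.8
ee_pos: [0.4972, -0.2742, 0.1747]
tool_rot: [3.141, -0.001, 0.354]
wrist_force: [1.3, 0.2, -0.8]
gripper_width: 0.0599
finger_force: 0.0
```

{"method": "carry_out", "body": {
  "xyz": [
    [0,-0.1,4.5],
    [0,0,4.5],
    [0,0,4],
    [0,0,3],
    [0,0,1]
  ],
  "spin": [0,0,0,0,0],
  "gripper": [4,4,4,4,4]
}}

```text
clock: 3.3
ee_pos: [0.4945, -0.2705, 0.0017]
tool_rot: [-3.138, 0.004, 0.358]
wrist_force: [-0.5, 0.1, 0.1]
gripper_width: 0.0401
finger_force: 0.0
```

{"method": "carry_out", "body": {
  "xyz": [
    [0,0,0],
    [0,0,0],
    [0,0,0],
    [0,0,0],
    [0,0,0]
  ],
  "spin": [0,0,0,0,0],
  "gripper": [1.5,1.5,1.5,1.5,1.5],
  "squeeze": 30
}}

```text
clock: 3.8
ee_pos: [0.4976, -0.272, 0.0062]
tool_rot: [3.14, -0.002, 0.358]
wrist_force: [-0.7, 0.3, 6.7]
gripper_width: 0.0218
finger_force: 30.0
```

{"method": "carry_out", "body": {
  "xyz": [
    [0,0,-2],
    [0,0,-4],
    [0,0,-4],
    [0,0,-4],
    [0,0,-2]
  ],
  "spin": [0,0,0,0,0],
  "gripper": [1.5,1.5,1.5,1.5,1.5]
}}

```text
clock: 4.3
ee_pos: [0.4975, -0.2723, 0.1683]
tool_rot: [3.139, -0.004, 0.358]
wrist_force: [0.3, 0.3, -2.1]
gripper_width: 0.0216
finger_force: 30.0
```

```bash
python3 plan.py .545 .112 .16 -.13 10 | sed 's/np.float64//g'
```

```text
[[(1.79), (-3.43), (0.08)], [(1.62), (-3.52), (0.08)], [(1.45), (-3.59), (0.08)], [(1.27), (-3.66), (0.08)], [(1.09), (-3.72), (0.08)], [(0.91), (-3.76), (0.08)], [(0.72), (-3.8), (0.08)], [(0.54), (-3.84), (0.08)], [(0.35), (-3.86), (0.08)], [(0.16), (-3.87), (0.08)]] spin 2.8 pos [ 0.4975 -0.2723  0.1683] yaw 0.3578 t 4.3
```

{"method": "carry_out", "body": {
  "xyz": [
    [1.8,-3.4,0.1],
    [1.6,-3.5,0.1],
    [1.4,-3.6,0.1],
    [1.3,-3.7,0.1],
    [1.1,-3.7,0.1]
  ],
  "spin": [2.8,2.8,2.8,2.8,2.8],
  "gripper": [1.5,1.5,1.5,1.5,1.5]
}}

```text
clock: 4.8
ee_pos: [0.5199, -0.0778, 0.16]
tool_rot: [-3.141, -0.001, 0.112]
wrist_force: [0.4, 0.3, -0.9]
gripper_width: 0.0216
finger_force: 30.0
```

{"method": "carry_out", "body": {
  "xyz": [
    [0.9,-3.8,0.1],
    [0.7,-3.8,0.1],
    [0.6,-3.8,0.1],
    [0.3,-3.9,0.1],
    [0.2,-3.9,0.1]
  ],
  "spin": [2.8,2.8,2.8,2.8,2.8],
  "gripper": [1.5,1.5,1.5,1.5,1.5]
}}

```text
clock: 5.3
ee_pos: [0.5437, 0.1151, 0.155]
tool_rot: [-3.141, -0.0, -0.132]
wrist_force: [0.6, 0.1, -0.7]
gripper_width: 0.0218
finger_force: 30.0
```

{"method": "carry_out", "body": {
  "xyz": [
    [0,0,4],
    [0,0,4],
    [0,0,3],
    [0,0,2],
    [0,0,0]
  ],
  "spin": [0,0,0,0,0],
  "gripper": [1.5,1.5,1.5,1.5,1.5]
}}

```text
clock: 5.8
ee_pos: [0.5418, 0.113, 0.0225]
tool_rot: [3.14, 0.004, -0.13]
wrist_force: [0.1, -0.3, -1.6]
gripper_width: 0.0221
finger_force: 30.0
```

```bash
python3 - <<'E'
from h import *
a=snap("top");b=snap("side");s=env.state();print(s["ee_pos"],s["tool_rot"],s["wrist_force"])
z=s["ee_pos"][2]-.006
t=lambda im,o,k=8:cv2.resize(im[o[1]:o[1]+62,o[0]:o[0]+50],(400,496),interpolation=cv2.INTER_CUBIC)
oa=(proj(a,[.61,.105,.02])-[25,31]).astype(int);ob=(proj(b,[.61,.105,.02])-[25,31]).astype(int)
print(oa,ob)
cv2.imwrite("pics/z2.png",np.hstack([t(a["frame"],oa),t(b["frame"],ob)]))
import pickle;pickle.dump((a,b,oa,ob),open("s2.pkl","wb"))
E
```

```text
[0.54425934 0.11306501 0.02520876] [-3.14155412e+00 -4.50586302e-04 -1.30897764e-01] [ 0.42887493 -0.98935352 -0.5807972 ]
[259 153] [309 154]
```

View pics/z2.png

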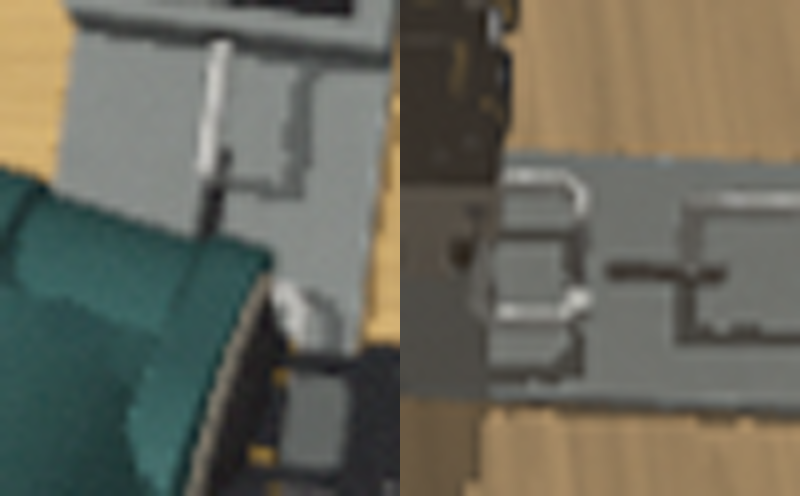

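Side view: the hook is held level, arms at tile rows 176 and 310, gate side at column 580. The eye bar's base is at about (690,272) with its top at (690,200). The slot runs 608–725.

```bash
python3 - <<'E'
from h import *
import pickle
a,b,oa,ob=pickle.load(open("s2.pkl","rb"))
a0=-.13;R=np.array([[np.cos(a0),-np.sin(a0)],[np.sin(a0),np.cos(a0)]])
tool=np.array([.5443,.1131])
P=lambda x,y,z:px2w(b,ob[0]+(x-400)/8-.5+.06,ob[1]+y/8-.5+.06,z)
for n,q in dict(armp=(540,176,.023),armm=(540,310,.023),gateside=(582,240,.023),slot0=(608,270,.006),slot1=(725,273,.006),bartop=(688,200,.05),barbase=(688,272,.007)).items():
    X=P(*q);print(n,X.round(4),"rel tool(mm)",(1e3*R.T@(X[:2]-tool)).round(1))
O=lambda x,y,z:px2w(a,oa[0]+x/8-.5+.06,oa[1]+y/8-.5+.06,z)
for n,q in dict(rodtip=(208,175,.05),rod0=(220,45,.05)).items():
    X=O(*q);print(n,X.round(4),"rel tool",(1e3*R.T@(X[:2]-tool)).round(1))
E
```

```text
armp [0.5874 0.1454 0.023 ] rel tool(mm) [38.5 37.7]
armm [0.5815 0.0749 0.023 ] rel tool(mm) [ 41.9 -33. ]
gateside [0.6002 0.1099 0.023 ] rel tool(mm) [55.9  4.1]
slot0 [0.6105 0.11   0.006 ] rel tool(mm) [66.   5.5]
slot1 [0.6545 0.1051 0.006 ] rel tool(mm) [110.3   6.4]
bartop [0.638 0.101 0.05 ] rel tool(mm) [94.5  0.1]
barbase [0.6404 0.1057 0.007 ] rel tool(mm) [96.3  5.2]
rodtip [0.6385 0.1035 0.05  ] rel tool [94.6  2.7]
rod0 [0.6891 0.0986 0.05  ] rel tool [145.5   4.4]
```

{"method": "carry_out", "body": {
  "xyz": [
    [0,0.15,0.5],
    [0,0,0.5],
    [1.0,0,0],
    [1.0,0,0],
    [0,0,0]
  ],
  "spin": [0,0,0,0,0],
  "gripper": [1.5,1.5,1.5,1.5,1.5]
}}

```text
clock: 6.4
ee_pos: [0.5661, 0.1087, 0.0152]
tool_rot: [-3.142, -0.003, -0.131]
wrist_force: [-0.4, 0.7, -0.6]
gripper_width: 0.0218
finger_force: 30.0
```

{"method": "carry_out", "body": {
  "xyz": [
    [0.5,0,0],
    [0.5,0,0],
    [0.5,0,0],
    [0.3,0,0],
    [0,0,0]
  ],
  "spin": [0,0,0,0,0],
  "gripper": [1.5,1.5,1.5,1.5,1.5]
}}

```text
clock: 6.9
ee_pos: [0.5816, 0.1067, 0.0145]
tool_rot: [3.142, 0.0, -0.131]
wrist_force: [-0.2, -1.0, -0.7]
gripper_width: 0.0222
finger_force: 30.0
```

{"method": "carry_out", "body": {
  "xyz": [
    [0.3,0,0],
    [0.3,0,0],
    [0.2,0,0],
    [0,0,0],
    [0,0,0]
  ],
  "spin": [0,0,0,0,0],
  "gripper": [1.5,1.5,1.5,1.5,1.5]
}}

```text
clock: 7.4
ee_pos: [0.5891, 0.1057, 0.0145]
tool_rot: [3.141, 0.0, -0.131]
wrist_force: [-3.4, -1.4, -0.9]
gripper_width: 0.022
finger_force: 30.0
```

{"method": "carry_out", "body": {
  "xyz": [
    [0.3,0,0],
    [0.3,0,0],
    [0,0,0],
    [0,0,0]
  ],
  "spin": [0,0,0,0],
  "gripper": [1.5,1.5,1.5,1.5]
}}

```text
clock: 7.8
ee_pos: [0.5952, 0.1052, 0.0145]
tool_rot: [-3.141, 0.0, -0.13]
wrist_force: [-3.2, 1.0, -0.7]
gripper_width: 0.0219
finger_force: 30.0
```

```bash
cat > look.py <<'E'
from h import *
import sys,pickle
b=snap("side");s=env.state();print(s["ee_pos"],s["wrist_force"],s["clock"])
ob=(proj(b,[.635,.105,.02])-[25,20]).astype(int);print(ob)
c=b["frame"][ob[1]:ob[1]+40,ob[0]:ob[0]+50]
cv2.imwrite(sys.argv[1],cv2.resize(c,(600,480),interpolation=cv2.INTER_CUBIC))
pickle.dump((b,ob),open("s3.pkl","wb"))
E
python3 look.py pics/l1.png
```

```text
[0.59514981 0.10521231 0.01450452] [-2.43153661  0.80381184 -1.32190261] 7.85
[317 164]
```

View pics/l1.png

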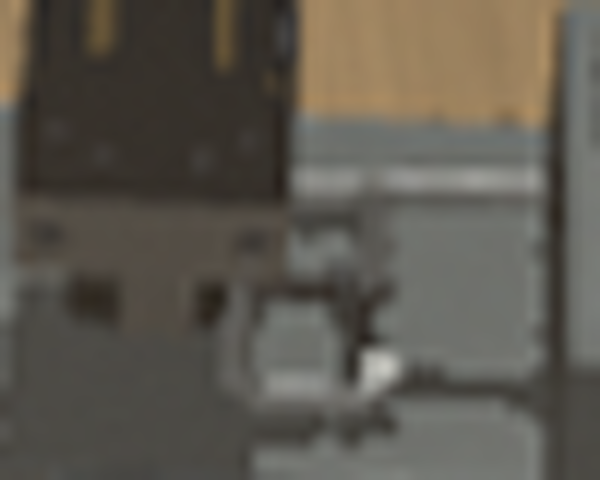

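The hook's spine is at column 235 and its gate side around 360, with the bar just at the gate side (375,180). The force is about 3 N, so the gate is starting to open. I'll keep pressing in small steps.

{"method": "carry_out", "body": {
  "xyz": [
    [0.2,0,0],
    [0.2,0,0],
    [0,0,0],
    [0,0,0]
  ],
  "spin": [0,0,0,0],
  "gripper": [1.5,1.5,1.5,1.5]
}}

```text
clock: 8.25
ee_pos: [0.5992, 0.1043, 0.0145]
tool_rot: [3.141, 0.0, -0.131]
wrist_force: [-4.1, 0.1, -2.0]
gripper_width: 0.0217
finger_force: 30.0
```

{"method": "carry_out", "body": {
  "xyz": [
    [0.2,0,0],
    [0.2,0,0],
    [0,0,0],
    [0,0,0]
  ],
  "spin": [0,0,0,0],
  "gripper": [1.5,1.5,1.5,1.5]
}}

```text
clock: 8.65
ee_pos: [0.6033, 0.1035, 0.0146]
tool_rot: [3.141, -0.0, -0.131]
wrist_force: [-3.1, -0.1, -1.3]
gripper_width: 0.0219
finger_force: 30.0
```

{"method": "carry_out", "body": {
  "xyz": [
    [0.2,0,0],
    [0.1,0,0],
    [0,0,0],
    [0,0,0]
  ],
  "spin": [0,0,0,0],
  "gripper": [1.5,1.5,1.5,1.5]
}}

```text
clock: 9.05
ee_pos: [0.6062, 0.1034, 0.0146]
tool_rot: [3.141, -0.0, -0.131]
wrist_force: [-4.8, -0.5, -1.3]
gripper_width: 0.0217
finger_force: 30.0
```

```bash
python3 look.py pics/l2.png; python3 - <<'E'
from h import *
s=snap("side")
for c in("side",):
  for n in("eye_mid","eye_top","gate","hook"):
    for d in env.search_frame(c,n)[:3]: print(n,d["conf"],w(s,d["location"]).round(4))
E
```

```text
[0.60621177 0.10335686 0.01458881] [-3.41839782  0.340917   -1.12300192] 9.1
[317 164]
eye_top 0.61 [0.6613 0.1016 0.0497]
gate 0.63 [ 0.5661 -0.1522  0.0034]
gate 0.49 [0.6415 0.0874 0.0208]
hook 0.94 [ 0.4189 -0.193   0.0102]
hook 0.76 [ 0.5992 -0.1328  0.0063]
```

View pics/l2.png

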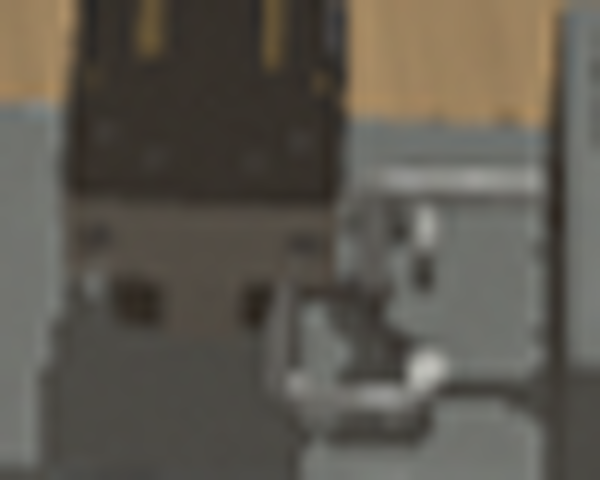

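Spine is now at column 285, nose/gate side at 428 and the bar at about 373, so bar hook x ≈ +6 with the gate swung in. I need about 5 mm more.

{"method": "carry_out", "body": {
  "xyz": [
    [0.2,0,0],
    [0.2,0,0],
    [0.1,0,0],
    [0,0,0],
    [0,0,0]
  ],
  "spin": [0,0,0,0,0],
  "gripper": [1.5,1.5,1.5,1.5,1.5]
}}

```text
clock: 9.85
ee_pos: [0.6115, 0.102, 0.0147]
tool_rot: [3.141, -0.001, -0.131]
wrist_force: [-2.9, -2.5, -2.5]
gripper_width: 0.0217
finger_force: 30.0
```

{"method": "carry_out", "body": {
  "xyz": [
    [0,0.3,0],
    [0,0.3,0],
    [0,0.3,0],
    [0,0,0],
    [0,0,0]
  ],
  "spin": [0,0,0,0,0],
  "gripper": [1.5,1.5,1.5,1.5,1.5]
}}

```text
clock: 10.35
ee_pos: [0.6107, 0.0942, 0.0149]
tool_rot: [-3.141, -0.001, -0.131]
wrist_force: [-0.4, 0.2, -1.3]
gripper_width: 0.0218
finger_force: 30.0
```

{"method": "carry_out", "body": {
  "xyz": [
    [0,0.3,0],
    [0,0.3,0],
    [0,0.1,0],
    [0,0,0],
    [0,0,0]
  ],
  "spin": [0,0,0,0,0],
  "gripper": [1.5,1.5,1.5,1.5,1.5]
}}

```text
clock: 10.85
ee_pos: [0.6091, 0.087, 0.0146]
tool_rot: [-3.142, -0.0, -0.131]
wrist_force: [0.1, 0.1, -1.6]
gripper_width: 0.0218
finger_force: 30.0
```

```bash
python3 look.py pics/l3.png
```

```text
[0.60911104 0.0871034  0.01458105] [ 0.02927105  0.07158945 -1.36477849] 10.9
[317 164]
```

View pics/l3.png

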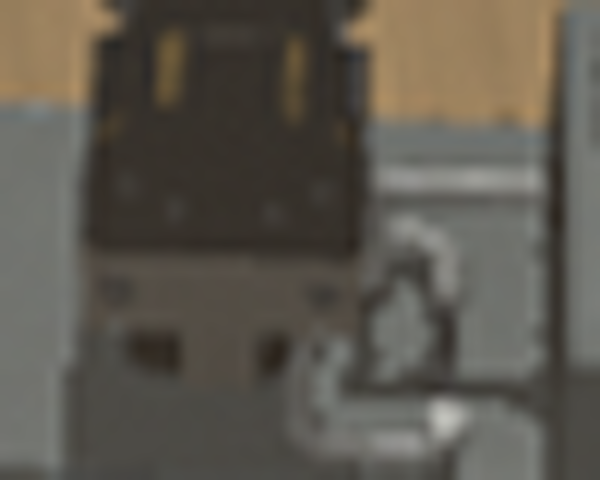

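The gate shows as a closed dark line at column 445, rows 290–390. The bar at column ~375 is inside, by the +y arm (row 220). Now I pull back.

{"method": "carry_out", "body": {
  "xyz": [
    [0,0.2,0],
    [-0.4,0,0],
    [-0.5,0,0],
    [-0.4,0,0],
    [0,0,0]
  ],
  "spin": [0,0,0,0,0],
  "gripper": [1.5,1.5,1.5,1.5,1.5]
}}

```text
clock: 11.4
ee_pos: [0.5954, 0.0869, 0.0147]
tool_rot: [-3.141, 0.0, -0.131]
wrist_force: [0.3, -0.5, -1.8]
gripper_width: 0.0216
finger_force: 30.0
```

{"method": "carry_out", "body": {
  "xyz": [
    [-0.4,0,0],
    [-0.4,0,0],
    [-0.4,0,0],
    [-0.2,0,0],
    [0,0,0]
  ],
  "spin": [0,0,0,0,0],
  "gripper": [1.5,1.5,1.5,1.5,1.5]
}}

```text
clock: 11.9
ee_pos: [0.5817, 0.0887, 0.0147]
tool_rot: [-3.141, 0.0, -0.13]
wrist_force: [0.4, 0.3, 0.0]
gripper_width: 0.0218
finger_force: 30.0
```

{"method": "carry_out", "body": {
  "xyz": [
    [-0.3,0,0],
    [-0.3,0,0],
    [-0.1,0,0],
    [0,0,0]
  ],
  "spin": [0,0,0,0],
  "gripper": [1.5,1.5,1.5,1.5]
}}

```text
clock: 12.3
ee_pos: [0.5748, 0.0896, 0.0146]
tool_rot: [-3.141, 0.0, -0.13]
wrist_force: [0.4, 1.1, -1.9]
gripper_width: 0.0215
finger_force: 30.0
```

{"method": "carry_out", "body": {
  "xyz": [
    [-0.2,0,0],
    [-0.1,0,0],
    [0,0,0]
  ],
  "spin": [0,0,0],
  "gripper": [1.5,1.5,1.5]
}}

```text
clock: 12.6
ee_pos: [0.5719, 0.0899, 0.0146]
tool_rot: [-3.142, 0.0, -0.131]
wrist_force: [1.0, -0.9, -1.6]
gripper_width: 0.0217
finger_force: 30.0
```

{"method": "carry_out", "body": {
  "xyz": [
    [-0.2,0,0],
    [0,0,0],
    [0,0,0]
  ],
  "spin": [0,0,0],
  "gripper": [1.5,1.5,1.5]
}}

```text
clock: 12.9
ee_pos: [0.5699, 0.0901, 0.0146]
tool_rot: [3.142, 0.0, -0.131]
wrist_force: [0.0, 0.3, -1.5]
gripper_width: 0.0216
finger_force: 30.0
```

{"method": "carry_out", "body": {
  "xyz": [
    [-0.15,0,0],
    [0,0,0],
    [0,0,0]
  ],
  "spin": [0,0,0],
  "gripper": [1.5,1.5,1.5]
}}

```text
clock: 13.2
ee_pos: [0.5685, 0.0903, 0.0146]
tool_rot: [3.142, 0.0, -0.131]
wrist_force: [0.5, 0.3, -1.2]
gripper_width: 0.0219
finger_force: 30.0
```

```bash
python3 look.py pics/l4.png; python3 - <<'E'
from h import *
for i in range(2):
 for c in("side","top"):
  s=snap(c)
  for n in("eye_mid","eye_top","gate"):
    for d in env.search_frame(c,n)[:3]: print(c,n,round(d["conf"],2),w(s,d["location"]).round(4))
E
```

```text
[0.56856988 0.09026902 0.0145837 ] [ 1.08748377  1.01644468 -0.85702133] 13.25
[317 164]
side eye_mid 0.59 [0.6461 0.1045 0.0442]
side eye_top 0.58 [0.6434 0.1066 0.0511]
side gate 0.37 [ 0.5624 -0.1549  0.0054]
side eye_mid 0.47 [0.6431 0.1046 0.0455]
side eye_mid 0.44 [ 0.7929 -0.0052  0.0508]
side eye_top 0.42 [0.6458 0.1053 0.0528]
side gate 0.23 [ 0.7954 -0.006   0.0483]
top gate 0.57 [ 0.6536 -0.2309  0.0048]
```

View pics/l4.png

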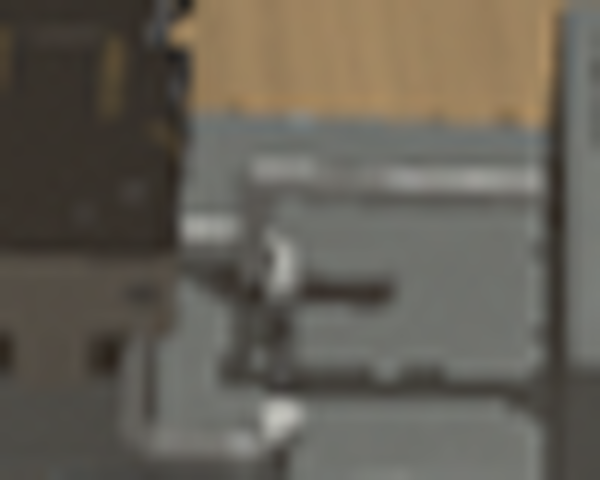

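The bar (column ~255) is caught behind the nose (column 283) and has come about 30 mm forward, so a few mm remain to the stop.

{"method": "carry_out", "body": {
  "xyz": [
    [-0.1,0,0],
    [0,0,0],
    [0,0,0]
  ],
  "spin": [0,0,0],
  "gripper": [1.5,1.5,1.5],
  "squeeze": 50
}}

```text
clock: 14.35
ee_pos: [0.5678, 0.0904, 0.0146]
tool_rot: [3.142, -0.0, -0.131]
wrist_force: [0.5, 0.1, -1.7]
gripper_width: 0.0217
finger_force: 50.0
```

{"method": "carry_out", "body": {
  "xyz": [
    [-0.1,0,0],
    [0,0,0],
    [0,0,0]
  ],
  "spin": [0,0,0],
  "gripper": [1.5,1.5,1.5]
}}

```text
clock: 14.65
ee_pos: [0.5667, 0.0906, 0.0146]
tool_rot: [-3.142, 0.0, -0.131]
wrist_force: [0.7, 0.1, -1.1]
gripper_width: 0.0212
finger_force: 50.0
```

{"method": "carry_out", "body": {
  "xyz": [
    [-0.1,0,0],
    [0,0,0],
    [0,0,0]
  ],
  "spin": [0,0,0],
  "gripper": [1.5,1.5,1.5]
}}

```text
clock: 14.95
ee_pos: [0.5656, 0.0907, 0.0146]
tool_rot: [-3.142, 0.0, -0.131]
wrist_force: [1.3, -0.1, -2.3]
gripper_width: 0.0214
finger_force: 50.0
```

{"method": "carry_out", "body": {
  "xyz": [
    [-0.1,0,0],
    [0,0,0],
    [0,0,0]
  ],
  "spin": [0,0,0],
  "gripper": [1.5,1.5,1.5]
}}

```text
clock: 15.25
ee_pos: [0.5646, 0.0908, 0.0146]
tool_rot: [-3.142, 0.0, -0.131]
wrist_force: [0.8, 0.1, -1.3]
gripper_width: 0.0213
finger_force: 50.0
```

{"method": "carry_out", "body": {
  "xyz": [
    [-0.1,0,0],
    [0,0,0],
    [0,0,0]
  ],
  "spin": [0,0,0],
  "gripper": [1.5,1.5,1.5]
}}

```text
clock: 15.55
ee_pos: [0.5641, 0.0909, 0.0147]
tool_rot: [-3.142, -0.001, -0.131]
wrist_force: [3.5, 0.2, -2.0]
gripper_width: 0.0213
finger_force: 50.0
```

{"method": "carry_out", "body": {
  "xyz": [
    [-0.05,0,0],
    [0,0,0],
    [0,0,0]
  ],
  "spin": [0,0,0],
  "gripper": [1.5,1.5,1.5]
}}

```text
clock: 15.85
ee_pos: [0.5639, 0.091, 0.0148]
tool_rot: [-3.142, -0.001, -0.131]
wrist_force: [6.0, 0.3, -3.8]
gripper_width: 0.0216
finger_force: 50.0
```

{"method": "carry_out", "body": {
  "xyz": [
    [-0.05,0,0],
    [0,0,0],
    [0,0,0]
  ],
  "spin": [0,0,0],
  "gripper": [1.5,1.5,1.5]
}}

```text
clock: 16.15
ee_pos: [0.5638, 0.091, 0.0148]
tool_rot: [-3.141, -0.002, -0.131]
wrist_force: [6.7, 0.3, -3.3]
gripper_width: 0.022
finger_force: 50.0
```

{"method": "carry_out", "body": {
  "xyz": [
    [-0.03,0,0],
    [0,0,0],
    [0,0,0]
  ],
  "spin": [0,0,0],
  "gripper": [1.5,1.5,1.5]
}}

```text
clock: 16.45
ee_pos: [0.5638, 0.0911, 0.0148]
tool_rot: [-3.142, -0.003, -0.131]
wrist_force: [6.7, -0.6, -4.5]
gripper_width: 0.021
finger_force: 50.0
```

{"method": "carry_out", "body": {
  "xyz": [
    [-0.06,0,0],
    [0,0,0],
    [0,0,0]
  ],
  "spin": [0,0,0],
  "gripper": [1.5,1.5,1.5]
}}

```text
clock: 16.75
ee_pos: [0.5637, 0.0911, 0.0149]
tool_rot: [-3.142, -0.004, -0.131]
wrist_force: [7.4, -0.6, -5.2]
gripper_width: 0.0215
finger_force: 50.0
```

{"method": "carry_out", "body": {
  "xyz": [
    [-0.03,0,0],
    [0,0,0],
    [0,0,0],
    [0,0,0]
  ],
  "spin": [0,0,0,0],
  "gripper": [1.5,1.5,1.5,1.5]
}}

```text
clock: 17.15
ee_pos: [0.5637, 0.0911, 0.015]
tool_rot: [-3.142, -0.004, -0.131]
wrist_force: [9.0, -0.4, -6.1]
gripper_width: 0.0212
finger_force: 50.0
```

{"method": "carry_out", "body": {
  "xyz": [
    [-0.03,0,0],
    [0,0,0],
    [0,0,0],
    [0,0,0],
    [0,0,0]
  ],
  "spin": [0,0,0,0,0],
  "gripper": [1.5,1.5,1.5,1.5,1.5]
}}

```text
clock: 17.65
ee_pos: [0.5636, 0.0912, 0.015]
tool_rot: [3.142, -0.005, -0.131]
wrist_force: [9.3, 0.3, -6.0]
gripper_width: 0.0211
finger_force: 50.0
```

{"method": "carry_out", "body": {
  "xyz": [
    [0,0,0],
    [0,0,0],
    [0,0,0]
  ],
  "spin": [0,0,0],
  "gripper": [1.5,1.5,1.5]
}}

```text
clock: 17.95
ee_pos: [0.5636, 0.0912, 0.015]
tool_rot: [-3.142, -0.005, -0.131]
wrist_force: [9.7, 0.2, -7.0]
gripper_width: 0.0216
finger_force: 50.0
```

{"method": "carry_out", "body": {
  "xyz": [
    [0.2,0,0],
    [0.3,0,0],
    [0.2,0,0],
    [0,0,0.1],
    [0,0,0.1]
  ],
  "spin": [0,0,0,0,0],
  "gripper": [1.5,1.5,1.5,1.5,1.5],
  "squeeze": 20
}}

```text
clock: 18.45
ee_pos: [0.5674, 0.0903, 0.0123]
tool_rot: [3.141, 0.002, -0.131]
wrist_force: [-1.9, -1.3, 3.7]
gripper_width: 0.0217
finger_force: 20.0
```

{"method": "carry_out", "body": {
  "xyz": [
    [0,0,0.05],
    [0,0,0],
    [0,0,0]
  ],
  "spin": [0,0,0],
  "gripper": [1.5,1.5,1.5]
}}

```text
clock: 18.75
ee_pos: [0.5674, 0.0903, 0.0123]
tool_rot: [-3.141, 0.001, -0.131]
wrist_force: [-3.7, -1.1, 5.3]
gripper_width: 0.0218
finger_force: 20.0
```

{"method": "carry_out", "body": {
  "xyz": [
    [0,0,0],
    [0,0,0],
    [0,0,0],
    [0,0,0],
    [0,0,0]
  ],
  "spin": [0,0,0,0,0],
  "gripper": [2.5,3,3.5,4,4]
}}

```text
clock: 19.25
ee_pos: [0.5682, 0.0904, 0.012]
tool_rot: [3.142, -0.0, -0.131]
wrist_force: [-0.3, -0.2, -0.4]
gripper_width: 0.0399
finger_force: 0.0
```

{"method": "carry_out", "body": {
  "xyz": [
    [0,0,-1],
    [0,0,-3],
    [0,0,-4],
    [0,0,-4],
    [0,0,-3]
  ],
  "spin": [0,0,0,0,0],
  "gripper": [4,4,4,4,4]
}}

```text
clock: 19.75
ee_pos: [0.5689, 0.09, 0.1651]
tool_rot: [-3.141, -0.002, -0.131]
wrist_force: [0.6, 0.8, -0.4]
gripper_width: 0.04
finger_force: 0.0
```

{"method": "carry_out", "body": {
  "xyz": [
    [-3,0,-2],
    [-4,0,-2],
    [-4,0,-2],
    [-2,0,0],
    [0,0,0]
  ],
  "spin": [0,0,0,0,0],
  "gripper": [4,4,4,4,4]
}}

```text
clock: 20.25
ee_pos: [0.437, 0.1083, 0.2226]
tool_rot: [-3.137, 0.002, -0.128]
wrist_force: [-0.1, -0.4, -0.4]
gripper_width: 0.04
finger_force: 0.0
```

```bash
python3 - <<'E'
from h import *
a=snap("top");b=snap("side")
t=lambda s,k=10:(lambda o:cv2.resize(s["frame"][o[1]:o[1]+44,o[0]:o[0]+40],(400,440),interpolation=cv2.INTER_CUBIC))((proj(s,[.605,.1,.02])-[20,22]).astype(int))
cv2.imwrite("pics/end.png",np.hstack([t(a),t(b)]))
E
```

```text
(no output)
```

View pics/end.png

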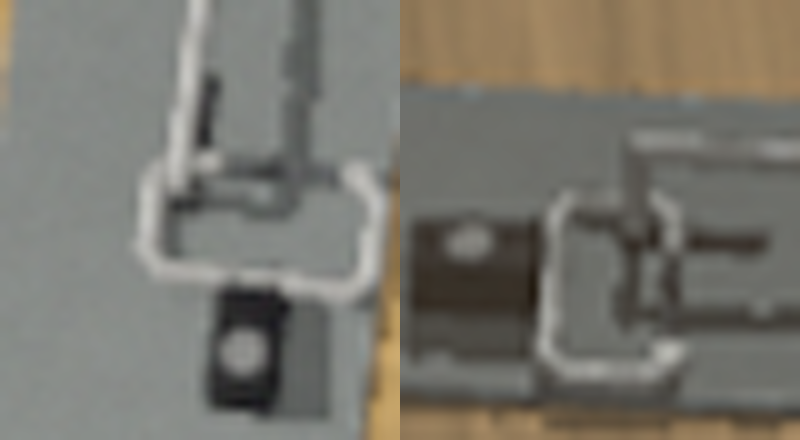

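Both views show the hook lying flat on the plate. The bar is inside behind the nose (top view (180,190)), the gate line is straight and shut, and the gripper is clear. I'm handing it in.

```bash
python3 -c "
from rig import env
print(env.close_job())"
```

```text
the job is handed in; nothing more can be done
None
```

The cold-store fob is clipped on the eye with its gate shut, lying flat on the base plate and released; I pulled it against the runner's stop at about 9–10 N for over half a second, and the job is handed in (no verdict was returned).

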